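# Tap a plate carrier home against the hidden stop of a plate reader

### The job

Pick up the push bar from its rest and, with its black nose, gently tap the plate carrier along its guide into the plate reader, in short nudges with the bar drawn clear between them, until the carrier is fully home against the stop hidden under the hood. The stop is only lightly clamped and must not be driven back; touch the carrier with the bar only, leave the other things on the bench alone, and finish by laying the bar back on its rest.

Things in the scene. Friction and masses are not known exactly. Their poses are not given: they have to be found in the camera images.
- reader: Plate reader bay, fixed: grey bed 370 x 128 mm, top 10 mm above the bench, two low aluminium guide fences 95 mm apart, tops 24 mm above the bench, white hood over the far end. Origin on the bench, on the guide's centre line; x along the guide, the way the carrier travels into the hood; z up. Bed from x = -160 to +210 mm, hood from x = +45 to +210 mm.
- hood_mouth (a point): Centre of the hood's opening, on the reader's x axis, 45 mm from its origin, at bed height. Opening 128 mm wide, 82 mm high above the bed; hood 148 mm wide, its top 104 mm above the bench. The stop is inside, unseen: the carrier's origin meets it somewhere from x = +55 to +95 mm in the reader's frame, different each time. It feels solid, but its friction clamp slips at about 14 N.
- carrier: Plate carrier, loose on the bed between the fences (1.5 mm play each side): aluminium sled 150 mm long (x), 92 mm wide, 8 mm thick, white 96-well plate on it (top 22 mm up). 0.4 to 0.63 kg; sliding friction 2 to 4.5 N. Origin at the centre of its underside; x along the guide into the hood. Front face at x = +75 mm (nose 60 mm wide, 45 mm high) meets the stop, 70 to 150 mm ahead at the start.
- lug_face (a point): Where to push: on the flat rear face of the upright lug at the carrier's rear end, at the carrier's x = -75 mm, 45 mm above its underside (55 mm above the bench). The lug is 50 mm wide, 8 mm thick, its top 70 mm above the bench. It stays at least 17 mm outside the hood when the carrier is home. Axes as the carrier's.
- bar: Push bar, loose, 0.16 kg: straight aluminium bar 18 mm wide, 22 mm high, 170 mm long, with a black nose 28 mm wide and high (flat front face at x = +85 mm) and a flush black end cap at the tail. Origin at the middle of its length, on its underside; x towards the nose, z up. It starts in its rest, underside 30 mm above the bench. Grip it across its width at the middle.
- rest: Rest for the push bar, fixed: grey base plate 150 x 44 mm, 6 mm thick, two U-shaped saddles 10 mm thick at x = +50 and -50 mm; saddle floors 30 mm above the bench, cheeks 42 mm high and 26 mm apart. Origin on the bench under the centre; x along the bar, towards where its nose lies; z up.
- jar_a: Bystander: white jar with blue cap, 64 mm across, 100 mm high. Origin at the centre of its underside.
- bottle_b: Bystander: amber bottle, 56 mm across, 130 mm high. Origin at the centre of its underside.
- tipbox: Bystander: open blue box 120 x 85 x 45 mm with dividers. Origin at the centre of its underside.
- rack: Bystander: low white microtube rack 200 x 70 x 28 mm, long along its x. Origin at the centre of its underside.
- beaker: Bystander: glass beaker, 64 mm across, 85 mm high. Origin at the centre of its underside.
- marker: Bystander: marker pen lying down, 140 mm long along its x, 12 mm thick. Origin on its underside, 10 mm from its middle towards the white end.
Things that resemble listed ones, but are neither listed nor needed, are in the scene too. Of the things shaped like the bar, the aluminium one is meant. There is more than one size of the carrier; the one meant has the size given above.

How it is judged:
By the outcome, as a careful person would: the job done as asked, in the order asked, and still so for the second after the job is handed in, with the robot touching nothing.
It also fails if it takes over 67 s, if anything falls off the work surface, if the arm or the gripper's body presses on something with over 40 N, if the wrist force passes 120 N, or if a joint passes its speed limit or range.

### The arm

A 7-joint arm with a two-finger parallel gripper is mounted at the origin on the work surface. World frame = base frame: x ahead of the robot, y to its left, z up, the work surface at z = 0. Lengths are in m, angles in rad, forces in N, time in s.
With the tool pointing down it reaches from about 0.4 to 0.85 m from the base axis. Payload 4.5 kg.
Tool frame: the origin (TCP) lies midway between the tips of the shut fingers; the grasp point (between the pads) lies 19 mm behind it; z points along the fingers, y is the line along which they close (so a half turn about z gives the same grasp; the last joint's range is limited). The gripper opens to 88 mm and grips with 3 to 60 N. Pads are 18 mm wide; open, the fingers measure 123 mm over their backs; the gripper's body (75 mm by 187 mm) begins 45 mm behind the grasp point.
Start: joints at [1.288, 0.689, -0.195, 1.565, 0.157, 0.902, -0.215], TCP at [0.195, -0.594, 0.239] pointing down, gripper open.
Joint ranges: [-3.01, 3.01], [-0.46, 2.08], [-1.47, 1.51], [0.13, 2.56], [-1, 4.14], [0.04, 2.09], [-2.66, 2.66]. Speed limits (rad/s): [2.57, 2.57, 3.14, 3.14, 3.14, 3.14, 3.14].

### API

Orientations are given as a unit quaternion [x, y, z, w].
In Python, from rig import env gives the robot as it stands. The module is installed in compiled form; this text tells all that it offers.
- The arm moves only by the shell command python3 -m handwheel 'ROWS'. ROWS is JSON, a list that holds one entry, the list of rows, each a list of 5 numbers: the closure, from 0 (fully open) to 1 (shut), then the shift along the world's x, y, z in units of 0.1 m (1.0 is 0.1 m), then the turn about the world's z in units of 90 degrees (1.0 is 90 degrees). A call has 1 to 12 rows; each row is the pose to reach, as a shift and turn from the pose commanded when the call began; what a row does not reach only later rows make up. A row lasts 1/8 s, in which the tool goes at most 62.5 mm and 10.7 degrees, less where a joint would pass 70% of its speed; a pose out of reach is approached as far as the arm can. A call with a number of a shift or a turn outside -1 to 1 is refused whole. A call with a gripper value outside its range is refused whole. The fingers move at their own pace and stop on an object; the grip force is fixed at half the most. Time passes only in rows, so rows that repeat a pose let the fingers close. It gives the time, the measured TCP pose, the force, the opening and the grip force at its end, in the units of the state.
- env.read_state(): the state, without advancing time (a new reading comes with each control period).
- env.get_image(name): name is "side" or "top"; returns a dict with "color" (384x512x3 uint8, blue, green, red), "K" (3x3 intrinsics, pixels), "k1" (the pictures are not rectified: a ray, as slopes to the right and down, at radius r is drawn at 1 + k1 r^2 times it, then the intrinsics apply), "pose" (4x4, takes a point from camera to world coordinates). Camera axes: x right, y up, looking along -z (the intrinsics and any distortion apply to the point x, -y, -z); pixel columns grow to the right and rows downward; lengths in m; the calibration is good to about 2 mm. A picture is of the moment at which its call begins. There is no depth.
- env.sign_off(): hands the job in; it is judged then, once.
The state is a dict: "time_s": time; "joint_positions": joint angles; "joint_vel": joint speeds; "joint_torque": joint torques, N m; "eef_pos": TCP position; "tcp_rot": TCP orientation; "ft_force": force on the tool from outside, world axes, zero at the start; "torque": the same for the moment, N m; "finger_gap": finger opening in m; "grasp_force": force on a finger pad.
Only numpy, scipy, OpenCV 4.12 (cv2) and the standard library are available. Lean on these libraries where they do the work, as an engineer would, in place of code of your own. Each camera call takes 0.05 s, during which the arm holds its last target. There are 200 camera calls.

## Working session

There is one attempt and no reset: what is moved stays moved. The work goes in short steps, Python scripts to look and compute and a shell command to move; the robot and the scene stay as the last step left them, time stands still between calls to the robot, and variables do not carry over. Pictures are saved under pics/ and viewed, at most 10 in all, crops included, and the job is handed in when it is done.

```bash
mkdir -p pics; cat > h.py <<'E'
import numpy as np, cv2
from rig import env
def grab(n):
    d=env.get_image(n); return d
def ray(d,u,v):
    K=np.array(d["K"]);k=d["k1"];P=np.array(d["pose"])
    x=(u-K[0,2])/K[0,0];y=(v-K[1,2])/K[1,1];a,b=x,y
    for _ in range(30):
        s=1+k*(a*a+b*b);a,b=x/s,y/s
    return P[:3,3],P[:3,:3]@np.array([a,-b,-1.])
def onz(d,u,v,z):
    o,r=ray(d,u,v);return o+r*(z-o[2])/r[2]
def proj(d,p):
    P=np.array(d["pose"]);K=np.array(d["K"]);q=P[:3,:3].T@(np.array(p)-P[:3,3])
    a,b=q[0]/-q[2],-q[1]/-q[2];s=1+d["k1"]*(a*a+b*b)
    return np.array([K[0,0]*a*s+K[0,2],K[1,1]*b*s+K[1,2]])
E
python3 - <<'E'
from h import *
import pickle
ims={n:grab(n) for n in("top","side")}
pickle.dump(ims,open('first.pkl','wb'))
for n,d in ims.items():
    cv2.imwrite(f'pics/{n}0.png',cv2.resize(d["color"],(800,600),interpolation=cv2.INTER_CUBIC)); print(n,np.round(d["pose"],3).tolist(),d["K"],d["k1"])
s=env.read_state();print({k:np.round(v,3).tolist() for k,v in s.items()})
E
```

```text
top [[0.001, 0.999, -0.047, 0.488], [-1.0, 0.001, 0.017, -0.058], [0.017, 0.047, 0.999, 1.405], [0.0, 0.0, 0.0, 1.0]] [[409.55069216   0.         250.515233  ]
 [  0.         409.55069216 197.48353209]
 [  0.           0.           1.        ]] -0.1437910601456926
side [[-0.73, 0.524, -0.439, -0.023], [-0.683, -0.574, 0.452, 0.531], [-0.015, 0.63, 0.777, 1.071], [0.0, 0.0, 0.0, 1.0]] [[383.07450549   0.         261.62988455]
 [  0.         383.07450549 188.92703265]
 [  0.           0.           1.        ]] -0.022300731468876574
{'time_s': 0.1, 'joint_positions': [1.288, 0.69, -0.195, 1.566, 0.157, 0.902, -0.215], 'joint_vel': [-0.0, -0.001, -0.0, -0.005, -0.0, 0.0, -0.0], 'joint_torque': [-0.004, -52.85, -1.272, -15.384, -0.053, 0.002, 0.0], 'eef_pos': [0.194, -0.593, 0.238], 'tcp_rot': [0.987, 0.158, -0.0, -0.001], 'ft_force': [-1.254, -0.156, -0.187], 'torque': [0.038, -0.038, -0.0], 'grasp_force': 0.0, 'finger_gap': 0.088}
```

View pics/top0.png

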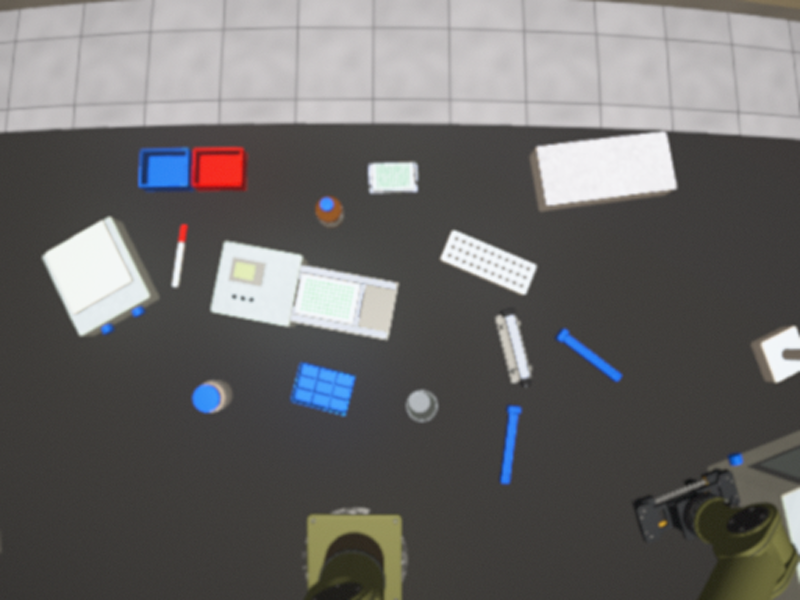

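View pics/side0.png

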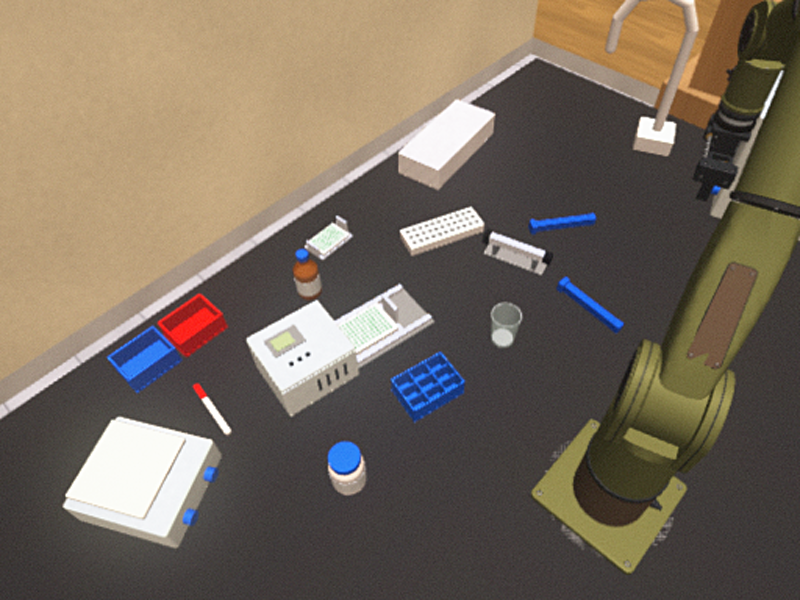

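The top view shows the aluminium bar in its rest at about (514,348), with two blue look-alike bars at (590,355) and (511,445). The carrier in the reader is at (330,298), and a smaller look-alike carrier is at (393,177). The side view shows the bar at (517,250), the blue bars at (562,221) and (590,303), the carrier lug at (392,303), and the hood at (300,350). I choose the aluminium bar and the carrier in the reader, and will check both in one close crop.

```bash
python3 - <<'E'
from h import *
import pickle
ims=pickle.load(open('first.pkl','rb'))
t,s=ims['top']['color'],ims['side']['color']
f=lambda im,x,y,w,h:cv2.resize(im[y:y+h,x:x+w],(400,300),interpolation=cv2.INTER_CUBIC)
a=np.hstack([f(t,290,186,80,60),f(s,292,130,80,60)])
b=np.hstack([f(t,130,144,140,105),f(s,150,160,140,105)])
cv2.imwrite('pics/crop.png',np.vstack([a,b]))
E
```

```text
(no output)
```

View pics/crop.png

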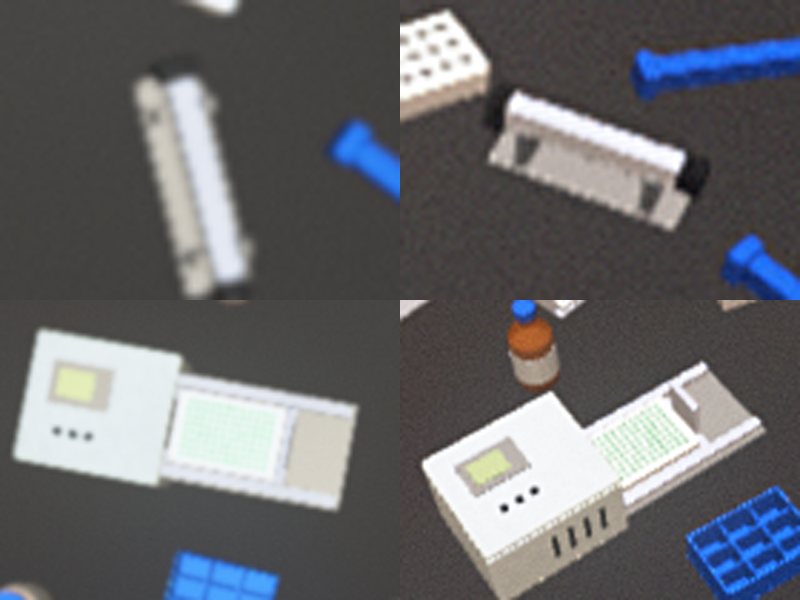

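The crop confirms the aluminium bar in the rest, with black ends at crop (175,65) and (220,290) in top view and (495,105) and (692,172) in side view. It also shows the full-size carrier with its lug, the hood mouth and the fences. Which end is the nose isn't clear yet, so I'll stretch the contrast there.

```bash
python3 - <<'E'
from h import *
import pickle
ims=pickle.load(open('first.pkl','rb'))
t,s=ims['top']['color'],ims['side']['color']
f=lambda im,x,y,w,h:cv2.resize(np.clip(im[y:y+h,x:x+w].astype(float)*2.8,0,255).astype(np.uint8),(400,400),interpolation=cv2.INTER_NEAREST)
cv2.imwrite('pics/crop2.png',np.hstack([f(t,305,193,56,56),f(s,305,140,56,56)]))
E
```

```text
(no output)
```

View pics/crop2.png

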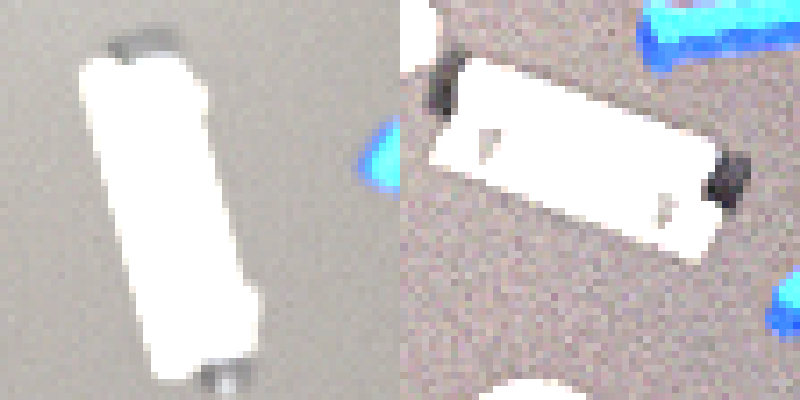

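The upper end in the top view (far from the robot, left in the side view) looks like the larger black nose. I'll measure now and test that by projecting both hypotheses.

```bash
cat > meas.py <<'E'
from h import *
import pickle
ims=pickle.load(open('first.pkl','rb'))
def dark(n,box,th):
    x,y,w,h=box;im=ims[n]['color'][y:y+h,x:x+w].max(2)
    m=(im<th).astype(np.uint8);c,l,st,ce=cv2.connectedComponentsWithStats(m,connectivity=8)
    for i in range(1,c):
        if st[i,4]>=4:print(n,'dark',st[i].tolist(),np.round(ce[i]+[x,y],1))
dark('side',(305,140,56,56),40);dark('top',(305,193,56,56),46)
# aluminium strip
for n,box in(('top',(305,193,56,56)),('side',(305,140,56,56))):
    x,y,w,h=box;im=cv2.resize(ims[n]['color'][y:y+h,x:x+w],None,fx=4,fy=4,interpolation=cv2.INTER_CUBIC).astype(int)
    m=((im[...,0]>im[...,2]+4)&(im[...,2]>150)).astype(np.uint8)
    c,l,st,ce=cv2.connectedComponentsWithStats(m)
    i=1+np.argmax(st[1:,4]);pts=np.argwhere(l==i)[:,::-1].astype(np.float32)
    bx=(cv2.boxPoints(cv2.minAreaRect(pts))+.5)/4-.5+[x,y]
    W=np.array([onz(ims[n],*p,.052) for p in bx]);print(n,'strip',st[i,4],np.round(bx,1).tolist(),np.round(W[:,:2],4).tolist(),'c',W.mean(0).round(4))
# hood top & white things
d=ims['top'];im=cv2.resize(d['color'],None,fx=4,fy=4,interpolation=cv2.INTER_CUBIC)
m=(im.min(2)>150).astype(np.uint8);c,l,st,ce=cv2.connectedComponentsWithStats(m)
for i in range(1,c):
    if st[i,4]>3000:
        pts=np.argwhere(l==i)[:,::-1].astype(np.float32);bx=(cv2.boxPoints(cv2.minAreaRect(pts))+.5)/4-.5
        print('white',st[i,4]//16,np.round(bx,1).tolist())
E
python3 meas.py
```

```text
side dark [4, 11, 3, 5, 10] [310.4 152.9]
side dark [43, 21, 6, 8, 26] [350.3 164.9]
top strip 3991 [[322.6, 202.2], [328.8, 200.6], [339.1, 240.7], [332.9, 242.3]] [[0.5358, -0.3206], [0.5411, -0.3415], [0.4074, -0.3756], [0.4023, -0.3546]] c [ 0.4717 -0.3481  0.052 ]
side strip 1858 [[314.0, 152.0], [315.5, 147.8], [348.8, 160.1], [347.3, 164.3]] [[0.53, -0.3212], [0.5392, -0.3424], [0.4109, -0.3739], [0.403, -0.353]] c [ 0.4708 -0.3476  0.052 ]
white 43613 [[-0.4000000059604645, -0.4000000059604645], [511.3999938964844, -0.4000000059604645], [511.3999938964844, 131.10000610351562], [-0.4000000059604645, 131.10000610351562]]
white 573 [[235.1999969482422, 103.80000305175781], [266.6000061035156, 103.30000305175781], [266.8999938964844, 122.5], [235.60000610351562, 123.0]]
white 3025 [[23.700000762939453, 160.6999969482422], [70.5999984741211, 137.39999389648438], [97.5999984741211, 191.89999389648438], [50.70000076293945, 215.1999969482422]]
white 1265 [[280.70001220703125, 165.8000030517578], [289.0, 146.0], [344.1000061035156, 169.1999969482422], [335.79998779296875, 189.0]]
white 4765 [[133.8000030517578, 199.3000030517578], [142.60000610351562, 153.0], [255.89999389648438, 174.60000610351562], [247.10000610351562, 220.89999389648438]]
white 496 [[316.6000061035156, 202.5], [329.5, 199.10000610351562], [340.29998779296875, 241.3000030517578], [327.3999938964844, 244.60000610351562]]
white 561 [[484.8999938964844, 216.8000030517578], [508.8999938964844, 207.6999969482422], [519.5999755859375, 235.6999969482422], [495.6000061035156, 244.89999389648438]]
white 311 [[499.8999938964844, 311.8999938964844], [511.3999938964844, 311.8999938964844], [511.3999938964844, 353.8999938964844], [499.8999938964844, 353.8999938964844]]
```

```bash
python3 - <<'E'
from h import *
import pickle
ims=pickle.load(open('first.pkl','rb'))
c=np.array([.4712,-.3479]);a=np.radians(14.1);e=np.array([np.cos(a),np.sin(a)]);n=np.array([-e[1],e[0]])
def samp(k,s,t,z):
    p=c+s*e+t*n;q=proj(ims[k],[*p,z]).astype(np.float32)
    return int(cv2.remap(ims[k]['color'].max(2),q[None,None,:1],q[None,None,1:],cv2.INTER_LINEAR)[0,0])
S=np.arange(.06,.105,.003)
print('s mm',(S*1000).round().astype(int).tolist())
for k in('top','side'):
  for t,z in((0,.052),(.0,.041),(.0,.034)):
    for sg in(1,-1):
        print(k,'t',t,'z',z,'sg',sg,[samp(k,sg*s,t,z) for s in S])
T=np.arange(-.027,.028,.003)
print((T*1000).round().astype(int).tolist())
for k in('top','side'):
    for s in(-.087,-.083,-.079,-.075,.075,.079,.083,.087):
        print(k,'trans s',s,[samp(k,s,t,.052) for t in T],'vert',[samp(k,s,.009,z) for z in np.arange(.015,.067,.004)])
E
```

```text
s mm [60, 63, 66, 69, 72, 75, 78, 81, 84, 87, 90, 93, 96, 99, 102]
top t 0 z 0.052 sg 1 [242, 240, 222, 170, 108, 70, 62, 60, 60, 65, 69, 71, 70, 70, 71]
top t 0 z 0.052 sg -1 [241, 237, 209, 152, 96, 66, 61, 67, 74, 75, 70, 67, 67, 67, 66]
top t 0.0 z 0.041 sg 1 [241, 238, 214, 163, 101, 68, 62, 60, 62, 66, 69, 71, 70, 70, 71]
top t 0.0 z 0.041 sg -1 [240, 237, 220, 175, 116, 72, 60, 67, 78, 80, 75, 70, 67, 67, 67]
top t 0.0 z 0.034 sg 1 [238, 236, 211, 156, 96, 67, 63, 60, 62, 66, 70, 71, 70, 71, 72]
top t 0.0 z 0.034 sg -1 [238, 236, 221, 184, 126, 77, 60, 63, 74, 82, 79, 71, 67, 67, 67]
side t 0 z 0.052 sg 1 [254, 255, 250, 209, 92, 47, 42, 45, 51, 74, 117, 178, 187, 184, 179]
side t 0 z 0.052 sg -1 [255, 239, 174, 60, 34, 37, 42, 42, 33, 56, 68, 67, 70, 70, 67]
side t 0.0 z 0.041 sg 1 [217, 219, 229, 212, 150, 66, 40, 40, 43, 48, 60, 70, 71, 100, 139]
side t 0.0 z 0.041 sg -1 [214, 186, 89, 36, 33, 29, 35, 32, 37, 61, 65, 65, 67, 67, 65]
side t 0.0 z 0.034 sg 1 [170, 160, 166, 169, 137, 52, 31, 30, 37, 44, 61, 70, 68, 68, 77]
side t 0.0 z 0.034 sg -1 [165, 109, 49, 18, 23, 24, 2
[... 1893 characters left out ...]
8, 21, 24, 51, 103] vert [167, 178, 180, 161, 111, 51, 20, 23, 29, 32, 36, 34, 33]
side trans s 0.075 [73, 72, 71, 69, 60, 50, 52, 41, 45, 47, 44, 41, 41, 35, 30, 30, 32, 33, 36] vert [85, 63, 46, 28, 27, 32, 32, 30, 35, 40, 42, 41, 44]
side trans s 0.079 [69, 71, 71, 64, 55, 51, 45, 44, 45, 43, 43, 44, 43, 40, 39, 41, 43, 46, 50] vert [65, 62, 52, 40, 33, 31, 31, 32, 36, 42, 44, 45, 49]
side trans s 0.083 [72, 73, 69, 64, 59, 55, 50, 50, 50, 49, 46, 47, 48, 47, 50, 58, 66, 67, 68] vert [70, 70, 56, 45, 39, 39, 42, 43, 44, 47, 52, 60, 71]
side trans s 0.087 [71, 71, 67, 65, 65, 66, 66, 68, 71, 74, 74, 69, 64, 64, 68, 73, 72, 70, 72] vert [71, 70, 65, 56, 56, 60, 63, 63, 60, 62, 75, 106, 133]
```

The black end farther from the robot is wider (about 30 mm against 24 mm) and reaches lower, so the nose is at +x, with the bar's centre near (0.471,-0.348) and its yaw about 14.1°. Next I'll measure the reader axis and the lug.

```bash
python3 - <<'E'
from h import *
import pickle
ims=pickle.load(open('first.pkl','rb'))
t,s=ims['top']['color'],ims['side']['color']
f=lambda im,x,y,w,h:cv2.resize(im[y:y+h,x:x+w],(w*6,h*6),interpolation=cv2.INTER_CUBIC)
a=f(t,130,148,130,66)*1
b=f(s,200,176,82,34);b=np.pad(b,((0,0),(0,780-b.shape[1]),(0,0)))
cv2.imwrite('pics/crop3.png',np.vstack([a,b[:200]]))
E
```

```text
(no output)
```

View pics/crop3.png

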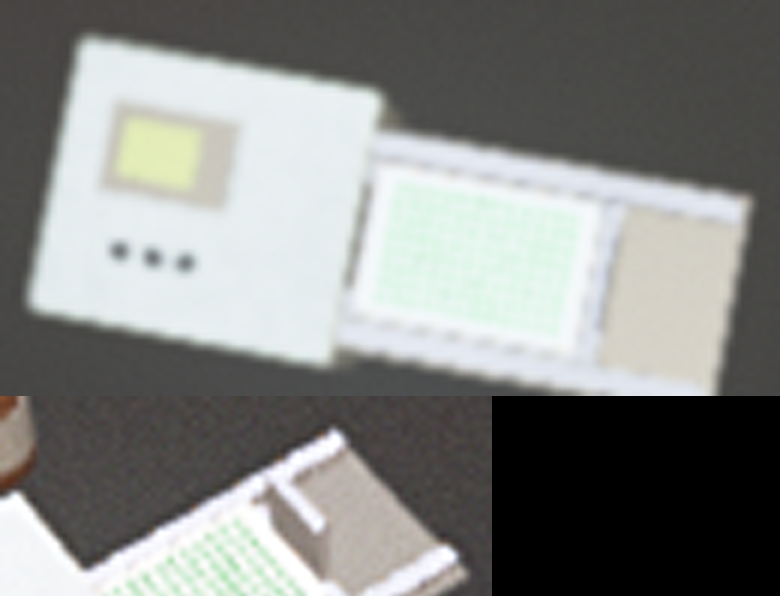

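The top crop shows the hood's top corners at crop (80,36), (384,92), (333,366) and (27,310), and the upper fence running from (385,130) to (750,197). In the side crop the lug's top strip runs from about (277,478) to (322,528).

```bash
python3 - <<'E'
from h import *
import pickle
ims=pickle.load(open('first.pkl','rb'))
T=lambda X,Y,z:onz(ims['top'],(X+.5)/6-.5+130,(Y+.5)/6-.5+148,z)[:2]
Sd=lambda X,Y,z:onz(ims['side'],(X+.5)/6-.5+200,(Y-396+.5)/6-.5+176,z)[:2]
ang=lambda p,q:round(np.degrees(np.arctan2(*(q-p)[::-1])),2)
h=[T(*p,.104) for p in((80,36),(384,92),(333,366),(27,310))]
print('hood',np.round(h,4).tolist(),[round(np.linalg.norm(h[i]-h[i-1]),4) for i in range(4)])
print('hood axis',ang(h[1],h[0]),ang(h[2],h[3]),'front edge -90',ang(h[2],h[1])+90)
c=np.mean(h,axis=0)
f=[T(385,130,.024),T(750,197,.024)];print('fence',np.round(f,4).tolist(),ang(f[1],f[0]))
fs=[Sd(90,572,.024),Sd(335,433,.024)];print('fence side',np.round(fs,4).tolist(),ang(fs[1],fs[0]))
a=np.radians(np.mean([ang(h[1],h[0]),ang(h[2],h[3]),ang(f[1],f[0])]))
e=np.array([np.cos(a),np.sin(a)]);n=np.array([-e[1],e[0]])
o=c-.1275*e;print('axis deg',np.degrees(a),'origin',o.round(4))
fr=lambda p:(np.round([(p-o)@e*1000,(p-o)@n*1000],1)).tolist()
print('fence pts in reader',[fr(p) for p in f+fs],'bed corner',fr(T(752,197,.017)))
print('lug top side',[fr(Sd(*p,.07)) for p in((277,478),(322,528))])
print('lug/sled rear top',[fr(T(*p,z)) for p in((628,208),(602,365)) for z in(.018,.07)])
print('plate',[fr(T(*p,.032)) for p in((377,168),(600,207),(577,352),(357,312))])
E
```

```text
hood [[0.6898, 0.267], [0.6592, 0.1025], [0.5132, 0.1285], [0.5426, 0.2933]] [np.float64(0.1495), np.float64(0.1673), np.float64(0.1483), np.float64(0.1674)]
hood axis 79.45 79.88 front edge -90 79.93
fence [[0.6481, 0.1116], [0.6104, -0.0947]] 79.64
fence side [[0.6394, 0.0817], [0.6077, -0.087]] 79.37
axis deg 79.65666666666665 origin [0.5783 0.0724]
fence pts in reader [[51.1, -61.6], [-158.6, -61.5], [20.1, -58.4], [-151.6, -57.5]] bed corner [-159.8, -62.4]
lug top side [[-84.6, -18.4], [-84.0, 25.6]]
lug/sled rear top [[-91.9, -43.4], [-93.8, -39.3], [-93.6, 46.6], [-95.5, 47.3]]
plate [[50.4, -39.0], [-76.9, -40.0], [-79.1, 42.2], [46.2, 42.5]]
```

```bash
python3 -m handwheel '[[[0.3,0.5,0.5,0,-0.046],[0.3,0.9,0.9,0,-0.046],[0.3,1,1,0,-0.046]]]' && python3 -m handwheel '[[[0.3,0.5,0.5,0,0],[0.3,1,0.9,0,0],[0.3,1,1,0,0]]]' && python3 -m handwheel '[[[0.3,0.4,0.25,-0.3,0],[0.3,0.76,0.46,-0.6,0],[0.3,0.76,0.46,-0.95,0],[0.3,0.76,0.46,-0.95,0],[0.3,0.76,0.46,-0.95,0]]]'; python3 -c "
from h import *
s=env.read_state();q=s['tcp_rot'];print(s['eef_pos'],2*np.degrees(np.arctan2(q[1],q[0])),s['ft_force'],s['joint_positions'])
import cv2
d=grab('top');cv2.imwrite('pics/g1.png',cv2.resize(d['color'][180:270,280:400],(800,600),interpolation=cv2.INTER_CUBIC))"
```

```text
time_s: 0.48
eef_pos: [0.2988, -0.4898, 0.2386]
tcp_rot: [0.992, 0.126, 0.001, -0.001]
ft_force: [-0.1, -0.5, -0.2]
finger_gap: 0.0624
grasp_force: 0.0
time_s: 0.85
eef_pos: [0.3986, -0.3907, 0.2386]
tcp_rot: [0.992, 0.125, 0.001, -0.001]
ft_force: [-0.0, 0.1, 0.4]
finger_gap: 0.0621
grasp_force: 0.0
time_s: 1.48
eef_pos: [0.4699, -0.3497, 0.1446]
tcp_rot: [0.993, 0.121, -0.0, 0.001]
ft_force: [0.1, -1.4, 0.5]
finger_gap: 0.062
grasp_force: 0.0
[ 0.46994243 -0.34968442  0.1446225 ] 13.872782401245413 [ 0.11281369 -1.37456625  0.5461086 ] [ 0.62606088  0.76104458 -0.11362982  1.77547953  0.13886351  0.61197561
 -0.89889428]
```

```bash
python3 -m handwheel '[[[0.3,0.013,0.018,-0.4,0],[0.3,0.013,0.018,-0.8,0],[0.3,0.013,0.018,-1,0],[0.3,0.013,0.018,-1,0]]]' && python3 -m handwheel '[[[0.3,0,0,-0.22,0],[0.3,0,0,-0.22,0],[1,0,0,-0.22,0],[1,0,0,-0.22,0],[1,0,0,-0.22,0],[1,0,0,-0.22,0],[1,0,0,-0.22,0],[1,0,0,-0.22,0]]]'
```

```text
time_s: 2.02
eef_pos: [0.4716, -0.3465, 0.0436]
tcp_rot: [0.993, 0.122, -0.0, -0.0]
ft_force: [0.5, -0.6, -0.2]
finger_gap: 0.0616
grasp_force: 0.0
time_s: 3.02
eef_pos: [0.4722, -0.3464, 0.0219]
tcp_rot: [0.993, 0.122, 0.0, 0.0]
ft_force: [0.3, -0.8, 1.6]
finger_gap: 0.0177
grasp_force: 30.0
```

```bash
python3 -m handwheel '[[[1,0,0,0.2,0],[1,0,0,0.45,0],[1,0,0,0.75,0],[1,0,0,1,0],[1,0,0,1,0]]]'; python3 -c "
from h import *
d=grab('side');t=grab('top')
f=lambda im:cv2.resize(im,(400,400),interpolation=cv2.INTER_CUBIC)
cv2.imwrite('pics/lift.png',np.hstack([f(d['color'][90:200,280:390]),f(t['color'][170:280,280:390])]))"
```

```text
time_s: 3.65
eef_pos: [0.4732, -0.3468, 0.1242]
tcp_rot: [0.993, 0.122, 0.002, 0.001]
ft_force: [0.9, 0.2, -1.6]
finger_gap: 0.0175
grasp_force: 30.0
```

View pics/lift.png

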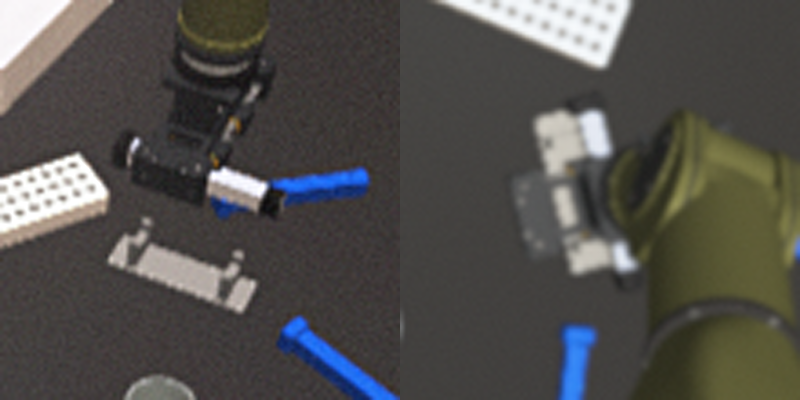

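The bar is held level, with its nose at side-crop (128,150), and the rest is empty. Now I'll move behind the lug, staying high.

```bash
python3 -m handwheel '[[[1,0.1,0.2,0,0.1],[1,0.2,0.5,0,0.2],[1,0.3,0.8,0,0.3],[1,0.3,1,0,0.4],[1,0.3,1,0,0.4]]]' && python3 -m handwheel '[[[1,0.1,0.2,0,0.1],[1,0.2,0.5,0,0.2],[1,0.3,0.8,0,0.3],[1,0.37,1,0,0.33],[1,0.37,1,0,0.33],[1,0.37,1,0,0.33]]]'; cat > st.py <<'E'
from h import *
import sys
s=env.read_state();q=s['tcp_rot'];p=np.array(s['eef_pos'])
o=np.array([.5768,.0727]);a=np.radians(79.65);e=np.array([np.cos(a),np.sin(a)]);n=np.array([-e[1],e[0]])
F=np.array(s['ft_force']);r=(p[:2]-o)
print('t %.2f reader x %.1f lat %.1f z %.1f yaw %.2f Faxial %.2f Flat %.2f Fz %.2f'%(s['time_s'],r@e*1e3,r@n*1e3,p[2]*1e3,np.degrees(2*np.arctan2(q[1],q[0])),F[:2]@e,F[:2]@n,F[2]),p.round(4))
if len(sys.argv)>1 and abs(F[:2]@e)>float(sys.argv[1]): sys.exit(1)
E
python3 st.py
```

```text
time_s: 4.38
eef_pos: [0.5015, -0.2438, 0.1206]
tcp_rot: [0.906, 0.424, -0.0, -0.002]
ft_force: [-0.6, -0.2, -1.5]
finger_gap: 0.0179
grasp_force: 30.0
time_s: 5.12
eef_pos: [0.5382, -0.1482, 0.1214]
tcp_rot: [0.769, 0.639, -0.001, 0.0]
ft_force: [0.3, -0.4, -2.0]
finger_gap: 0.0174
grasp_force: 30.0
t 5.12 reader x -224.3 lat -1.8 z 121.4 yaw 79.47 Faxial -0.38 Flat -0.36 Fz -2.01 [ 0.5382 -0.1482  0.1214]
```

```bash
python3 -m handwheel '[[[1,-0.018,0,-0.3,0],[1,-0.018,0,-0.6,0],[1,-0.018,0,-0.855,0],[1,-0.018,0,-0.855,0],[1,-0.018,0,-0.855,0]]]' && python3 st.py && python3 -m handwheel '[[[1,0.018,0.098,0,0],[1,0.036,0.197,0,0],[1,0.054,0.295,0,0],[1,0.072,0.393,0,0],[1,0.072,0.393,0,0]]]' && python3 st.py; python3 -c "
from h import *
d=grab('side');t=grab('top')
f=lambda im:cv2.resize(im,(400,400),interpolation=cv2.INTER_CUBIC)
cv2.imwrite('pics/app.png',np.hstack([f(d['color'][120:230,200:310]),f(t['color'][120:230,180:290])]))"
```

```text
time_s: 5.75
eef_pos: [0.5375, -0.1472, 0.037]
tcp_rot: [0.768, 0.64, 0.0, 0.001]
ft_force: [0.6, -0.1, -1.6]
finger_gap: 0.0175
grasp_force: 30.0
t 5.75 reader x -223.4 lat -0.8 z 37.0 yaw 79.60 Faxial -0.04 Flat -0.60 Fz -1.64 [ 0.5375 -0.1472  0.037 ]
time_s: 6.38
eef_pos: [0.5448, -0.1052, 0.0363]
tcp_rot: [0.767, 0.642, 0.0, -0.0]
ft_force: [0.2, -0.7, -2.3]
finger_gap: 0.0178
grasp_force: 30.0
t 6.38 reader x -180.8 lat -0.5 z 36.3 yaw 79.84 Faxial -0.65 Flat -0.35 Fz -2.27 [ 0.5448 -0.1052  0.0363]
```

View pics/app.png

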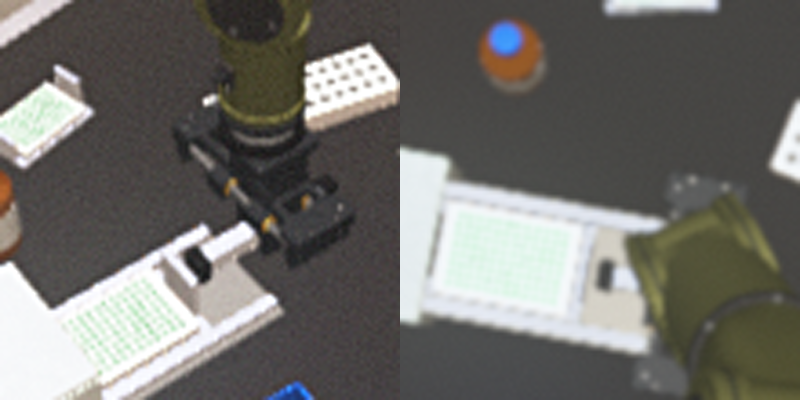

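The image shows the nose at side-crop (197,265), lined up with the lug and a few mm short of it; the top view agrees at (607,275). Now the first gentle nudge, with a force check, then back off.

```bash
python3 -m handwheel '[[[1,0.007,0.039,0,0],[1,0.014,0.079,0,0],[1,0.022,0.118,0,0],[1,0.029,0.157,0,0],[1,0.036,0.197,0,0],[1,0.04,0.216,0,0],[1,0.04,0.216,0,0]]]' >/dev/null && python3 st.py && python3 -m handwheel '[[[1,-0.014,-0.079,0,0],[1,-0.022,-0.118,0,0],[1,-0.022,-0.118,0,0]]]' >/dev/null && python3 st.py && cat > lug.py <<'E'
from h import *
d=grab('side');o=np.array([.5768,.0727]);a=np.radians(79.65);e=np.array([np.cos(a),np.sin(a)]);n=np.array([-e[1],e[0]])
# rear edge of the rear sled/lug: profile of brightness along reader x at lug-top height, averaged over lateral offsets
X=np.arange(-.11,.06,.001);out=[]
for t in np.arange(-.018,.0181,.003):
    q=np.array([proj(d,[*(o+x*e+t*n),.07]) for x in X],np.float32)
    out.append(cv2.remap(d['color'].min(2),q[None,:,:1].reshape(1,-1),q[None,:,1:].reshape(1,-1),cv2.INTER_LINEAR)[0])
p=np.mean(out,0);print('lug-top profile',[(int(round(x*1e3)),int(v)) for x,v in zip(X[::3],p[::3])])
E
python3 lug.py
```

```text
t 7.35 reader x -160.0 lat -0.4 z 36.2 yaw 79.74 Faxial -2.37 Flat -0.69 Fz -2.18 [ 0.5485 -0.0848  0.0362]
t 7.72 reader x -172.8 lat -0.4 z 36.2 yaw 79.67 Faxial -0.25 Flat 0.47 Fz -1.57 [ 0.5462 -0.0974  0.0362]
lug-top profile [(-110, 213), (-107, 208), (-104, 176), (-101, 110), (-98, 74), (-95, 69), (-92, 74), (-89, 76), (-86, 83), (-83, 102), (-80, 148), (-77, 215), (-74, 246), (-71, 240), (-68, 190), (-65, 141), (-62, 138), (-59, 148), (-56, 166), (-53, 195), (-50, 233), (-47, 251), (-44, 252), (-41, 245), (-38, 231), (-35, 236), (-32, 241), (-29, 226), (-26, 234), (-23, 241), (-20, 234), (-17, 240), (-14, 238), (-11, 224), (-8, 239), (-5, 239), (-2, 231), (1, 239), (4, 234), (7, 230), (10, 240), (13, 229), (16, 220), (19, 239), (22, 234), (25, 233), (28, 240), (31, 228), (34, 231), (37, 242), (40, 246), (43, 246), (46, 246), (49, 246), (52, 246), (55, 246), (58, 246)]
```

```bash
python3 -m handwheel '[[[1,0.011,0.059,0,0],[1,0.02,0.108,0,0],[1,0.027,0.148,0,0],[1,0.034,0.187,0,0],[1,0.041,0.226,0,0],[1,0.048,0.266,0,0],[1,0.048,0.266,0,0]]]' >/dev/null && python3 st.py 8 && python3 -m handwheel '[[[1,-0.014,-0.079,0,0],[1,-0.022,-0.118,0,0],[1,-0.022,-0.118,0,0]]]' >/dev/null && python3 -m handwheel '[[[1,0.011,0.059,0,0],[1,0.02,0.108,0,0],[1,0.027,0.148,0,0],[1,0.034,0.187,0,0],[1,0.041,0.226,0,0],[1,0.048,0.266,0,0],[1,0.048,0.266,0,0]]]' >/dev/null && python3 st.py 8 && python3 -m handwheel '[[[1,-0.014,-0.079,0,0],[1,-0.022,-0.118,0,0],[1,-0.022,-0.118,0,0]]]' >/dev/null && python3 st.py
```

```text
t 8.65 reader x -144.3 lat -0.4 z 36.3 yaw 79.77 Faxial -0.49 Flat -0.29 Fz -1.04 [ 0.5513 -0.0694  0.0363]
t 9.90 reader x -129.4 lat -0.3 z 36.3 yaw 79.76 Faxial -0.24 Flat -0.33 Fz -0.87 [ 0.5539 -0.0546  0.0363]
t 10.28 reader x -142.9 lat -0.2 z 36.2 yaw 79.66 Faxial -0.00 Flat -0.51 Fz -1.65 [ 0.5514 -0.0679  0.0362]
```

```bash
python3 -m handwheel '[[[1,0.011,0.059,0,0],[1,0.02,0.108,0,0],[1,0.027,0.148,0,0],[1,0.034,0.187,0,0],[1,0.041,0.226,0,0],[1,0.047,0.256,0,0],[1,0.047,0.256,0,0]]]' >/dev/null && python3 st.py 8 && python3 -m handwheel '[[[1,-0.014,-0.079,0,0],[1,-0.022,-0.118,0,0],[1,-0.022,-0.118,0,0]]]' >/dev/null && python3 st.py && python3 lug.py | tr ')' '\n' | sed -n 20,48p | tr '\n' ')'
```

```text
t 11.15 reader x -115.6 lat -0.3 z 36.2 yaw 79.75 Faxial -1.26 Flat 0.69 Fz -1.76 [ 0.5563 -0.0411  0.0362]
t 11.53 reader x -128.8 lat -0.2 z 36.2 yaw 79.66 Faxial -0.20 Flat 0.17 Fz -1.11 [ 0.5539 -0.054   0.0362]
, (-53, 72), (-50, 71), (-47, 71), (-44, 78), (-41, 93), (-38, 123), (-35, 175), (-32, 226), (-29, 245), (-26, 232), (-23, 175), (-20, 135), (-17, 138), (-14, 159), (-11, 185), (-8, 223), (-5, 250), (-2, 253), (1, 248), (4, 231), (7, 226), (10, 237), (13, 230), (16, 232), (19, 241), (22, 229), (25, 233), (28, 239), (31, 224)
```

```bash
python3 -m handwheel '[[[1,0.011,0.059,0,0],[1,0.022,0.118,0,0],[1,0.022,0.118,0,0]]]' >/dev/null && python3 st.py 6.5 && python3 -m handwheel '[[[1,0.0018,0.0098,0,0],[1,0.0036,0.0197,0,0],[1,0.0054,0.0295,0,0],[1,0.0072,0.0393,0,0]]]' >/dev/null && python3 st.py 6.5 && python3 -m handwheel '[[[1,0.0018,0.0098,0,0],[1,0.0036,0.0197,0,0]]]' >/dev/null && python3 st.py 6.5 && python3 -m handwheel '[[[1,0.0018,0.0098,0,0],[1,0.0036,0.0197,0,0]]]' >/dev/null && python3 st.py 6.5 && python3 -m handwheel '[[[1,0.0018,0.0098,0,0],[1,0.0018,0.0098,0,0]]]' >/dev/null && python3 st.py 6.5;  python3 -m handwheel '[[[1,-0.014,-0.079,0,0],[1,-0.022,-0.118,0,0],[1,-0.022,-0.118,0,0]]]' >/dev/null && python3 st.py
```

```text
t 11.95 reader x -115.2 lat -0.2 z 36.3 yaw 79.80 Faxial -0.10 Flat -0.15 Fz -1.55 [ 0.5563 -0.0407  0.0363]
t 12.45 reader x -113.8 lat -0.1 z 36.2 yaw 79.64 Faxial -2.31 Flat 0.02 Fz -1.04 [ 0.5564 -0.0393  0.0362]
t 12.70 reader x -110.7 lat -0.2 z 36.2 yaw 79.69 Faxial -4.03 Flat 0.17 Fz -1.45 [ 0.5571 -0.0362  0.0362]
t 12.95 reader x -108.3 lat -0.2 z 36.2 yaw 79.71 Faxial -4.56 Flat -0.35 Fz -2.51 [ 0.5576 -0.0339  0.0362]
t 13.20 reader x -107.0 lat -0.3 z 36.3 yaw 79.73 Faxial -2.20 Flat 0.07 Fz -1.07 [ 0.5578 -0.0326  0.0363]
t 13.57 reader x -119.6 lat -0.3 z 36.3 yaw 79.68 Faxial 0.72 Flat -0.17 Fz -1.56 [ 0.5556 -0.045   0.0363]
```

```bash
python3 -m handwheel '[[[1,0.011,0.059,0,0],[1,0.0205,0.1122,0,0],[1,0.0205,0.1122,0,0]]]' >/dev/null && python3 st.py 7 && python3 -m handwheel '[[[1,0.0018,0.0098,0,0]]]' >/dev/null && python3 st.py 7 && python3 -m handwheel '[[[1,0.0018,0.0098,0,0]]]' >/dev/null && python3 st.py 7 && python3 -m handwheel '[[[1,0.0018,0.0098,0,0]]]' >/dev/null && python3 st.py 7 && python3 -m handwheel '[[[1,0.0018,0.0098,0,0]]]' >/dev/null && python3 st.py 7 && python3 -m handwheel '[[[1,0.0018,0.0098,0,0]]]' >/dev/null && python3 st.py 7 && python3 -m handwheel '[[[1,0.0018,0.0098,0,0]]]' >/dev/null && python3 st.py 7 && python3 -m handwheel '[[[1,0.0018,0.0098,0,0]]]' >/dev/null && python3 st.py 7;  python3 -m handwheel '[[[1,-0.014,-0.079,0,0],[1,-0.022,-0.118,0,0],[1,-0.022,-0.118,0,0]]]' >/dev/null && python3 st.py
```

```text
t 13.95 reader x -106.8 lat -0.2 z 36.3 yaw 79.79 Faxial -0.01 Flat 0.11 Fz -1.95 [ 0.5578 -0.0324  0.0363]
t 14.07 reader x -106.8 lat -0.2 z 36.2 yaw 79.72 Faxial -0.24 Flat -0.05 Fz -2.73 [ 0.5578 -0.0324  0.0362]
t 14.20 reader x -106.2 lat -0.1 z 36.2 yaw 79.70 Faxial -0.80 Flat 1.15 Fz -1.25 [ 0.5579 -0.0318  0.0362]
t 14.32 reader x -106.2 lat -0.1 z 36.2 yaw 79.66 Faxial -2.50 Flat -0.02 Fz -0.59 [ 0.5578 -0.0318  0.0362]
t 14.45 reader x -105.5 lat -0.1 z 36.2 yaw 79.64 Faxial -4.45 Flat -0.57 Fz -0.44 [ 0.5579 -0.0311  0.0362]
t 14.57 reader x -103.8 lat -0.1 z 36.2 yaw 79.66 Faxial -4.25 Flat 0.37 Fz -0.39 [ 0.5582 -0.0295  0.0362]
t 14.70 reader x -102.3 lat -0.2 z 36.2 yaw 79.69 Faxial -2.91 Flat 0.45 Fz -0.54 [ 0.5586 -0.028   0.0362]
t 14.82 reader x -101.0 lat -0.2 z 36.2 yaw 79.71 Faxial -3.23 Flat -0.39 Fz -0.71 [ 0.5588 -0.0267  0.0362]
t 15.20 reader x -113.1 lat -0.2 z 36.2 yaw 79.68 Faxial 0.09 Flat -0.21 Fz -2.23 [ 0.5567 -0.0386  0.0362]
```

```bash
python3 -m handwheel '[[[1,0.011,0.059,0,0],[1,0.0205,0.1122,0,0],[1,0.0224,0.122,0,0],[1,0.024,0.132,0,0]]]' >/dev/null && python3 st.py 7 && python3 -m handwheel '[[[1,0.0018,0.0098,0,0],[1,0.0036,0.0197,0,0]]]' >/dev/null && python3 st.py 7 && python3 -m handwheel '[[[1,0.0018,0.0098,0,0],[1,0.0036,0.0197,0,0]]]' >/dev/null && python3 st.py 7 && python3 -m handwheel '[[[1,0.0018,0.0098,0,0],[1,0.0036,0.0197,0,0]]]' >/dev/null && python3 st.py 7 && python3 -m handwheel '[[[1,0.0018,0.0098,0,0],[1,0.0036,0.0197,0,0]]]' >/dev/null && python3 st.py 7 && python3 -m handwheel '[[[1,0.0018,0.0098,0,0]]]' >/dev/null && python3 st.py 7 ;  python3 -m handwheel '[[[1,-0.014,-0.079,0,0],[1,-0.022,-0.118,0,0],[1,-0.022,-0.118,0,0]]]' >/dev/null && python3 st.py
```

```text
t 15.70 reader x -99.8 lat -0.1 z 36.2 yaw 79.71 Faxial -1.42 Flat -0.27 Fz -0.68 [ 0.5589 -0.0255  0.0362]
t 15.95 reader x -98.8 lat -0.0 z 36.2 yaw 79.65 Faxial -2.94 Flat -0.58 Fz -0.59 [ 0.5591 -0.0245  0.0362]
t 16.20 reader x -95.8 lat -0.1 z 36.2 yaw 79.69 Faxial -3.14 Flat -0.85 Fz -0.95 [ 0.5597 -0.0216  0.0362]
t 16.45 reader x -93.5 lat -0.2 z 36.2 yaw 79.71 Faxial -3.34 Flat 0.59 Fz -0.73 [ 0.5602 -0.0193  0.0362]
t 16.70 reader x -91.5 lat -0.1 z 36.2 yaw 79.72 Faxial -3.74 Flat -0.22 Fz -1.09 [ 0.5605 -0.0173  0.0362]
t 16.82 reader x -90.5 lat -0.1 z 36.2 yaw 79.71 Faxial -2.73 Flat -0.86 Fz -1.51 [ 0.5607 -0.0164  0.0362]
t 17.20 reader x -102.7 lat -0.2 z 36.3 yaw 79.68 Faxial -0.41 Flat 0.42 Fz -1.94 [ 0.5585 -0.0283  0.0363]
```

```bash
python3 -m handwheel '[[[1,0.011,0.059,0,0],[1,0.0205,0.1122,0,0],[1,0.0224,0.122,0,0],[1,0.024,0.132,0,0]]]' >/dev/null && python3 st.py 7 && python3 -m handwheel '[[[1,0.0018,0.0098,0,0],[1,0.0036,0.0197,0,0]]]' >/dev/null && python3 st.py 7 && python3 -m handwheel '[[[1,0.0018,0.0098,0,0],[1,0.0036,0.0197,0,0]]]' >/dev/null && python3 st.py 7 && python3 -m handwheel '[[[1,0.0018,0.0098,0,0],[1,0.0036,0.0197,0,0]]]' >/dev/null && python3 st.py 7 && python3 -m handwheel '[[[1,0.0018,0.0098,0,0],[1,0.0036,0.0197,0,0]]]' >/dev/null && python3 st.py 7 && python3 -m handwheel '[[[1,0.0018,0.0098,0,0]]]' >/dev/null && python3 st.py 7 ;  python3 -m handwheel '[[[1,-0.014,-0.079,0,0],[1,-0.022,-0.118,0,0],[1,-0.022,-0.118,0,0]]]' >/dev/null && python3 st.py
```

```text
t 17.70 reader x -90.4 lat 0.2 z 36.1 yaw 79.67 Faxial -4.72 Flat 0.03 Fz -0.90 [ 0.5603 -0.0162  0.0361]
t 17.95 reader x -90.4 lat 0.3 z 36.1 yaw 79.58 Faxial -8.30 Flat 0.55 Fz -0.23 [ 0.5603 -0.0162  0.0361]
t 18.32 reader x -98.9 lat -0.2 z 36.3 yaw 79.70 Faxial -0.30 Flat -0.08 Fz -1.25 [ 0.5592 -0.0246  0.0363]
```

The carrier met the stop: the force rose from 4.7 to 8.3 N with no motion at reader x -90.4, well below the slip force. The bar is clear now, so I'll withdraw, lift and go back over the rest.

```bash
python3 -m handwheel '[[[1,-0.03,-0.15,0,0],[1,-0.07,-0.4,0,0],[1,-0.11,-0.6,0,0],[1,-0.11,-0.6,0.15,0],[1,-0.11,-0.6,0.5,0],[1,-0.11,-0.6,0.9,0],[1,-0.11,-0.6,1,0]]]' >/dev/null && python3 st.py && python3 -m handwheel '[[[1,-0.1,-0.2,0,-0.1],[1,-0.2,-0.5,0,-0.2],[1,-0.3,-0.8,0,-0.3],[1,-0.3,-1,0,-0.4],[1,-0.3,-1,0,-0.4]]]' >/dev/null && python3 -m handwheel '[[[1,-0.1,-0.2,0,-0.1],[1,-0.2,-0.5,0,-0.2],[1,-0.3,-0.8,0,-0.3],[1,-0.4,-1,0,-0.33],[1,-0.4,-1,0,-0.33],[1,-0.4,-1,0,-0.33]]]' >/dev/null && python3 st.py; python3 lug.py | tr ')' '\n' | sed -n 27,50p | tr '\n' ')'
```

```text
t 19.20 reader x -158.7 lat -1.6 z 139.3 yaw 79.78 Faxial 0.52 Flat -0.59 Fz -1.56 [ 0.5499 -0.0837  0.1393]
t 20.57 reader x -367.3 lat 32.5 z 136.1 yaw 14.26 Faxial 0.34 Flat 0.35 Fz -1.95 [ 0.4789 -0.2828  0.1361]
, (-32, 171), (-29, 171), (-26, 171), (-23, 170), (-20, 168), (-17, 167), (-14, 167), (-11, 172), (-8, 203), (-5, 235), (-2, 236), (1, 192), (4, 137), (7, 132), (10, 149), (13, 175), (16, 214), (19, 248), (22, 252), (25, 247), (28, 229), (31, 223), (34, 236), (37, 233)
```

```bash
python3 -m handwheel '[[[1,-0.03,-0.3,0,-0.003],[1,-0.067,-0.636,0,-0.003],[1,-0.067,-0.636,-0.3,-0.003],[1,-0.067,-0.636,-0.7,-0.003],[1,-0.067,-0.636,-0.7,-0.003],[1,-0.067,-0.636,-0.7,-0.003],[1,-0.067,-0.636,-0.7,-0.003]]]' >/dev/null && python3 st.py; python3 -c "
from h import *
d=grab('side');t=grab('top')
f=lambda im:cv2.resize(im,(400,400),interpolation=cv2.INTER_CUBIC)
cv2.imwrite('pics/rest1.png',np.hstack([f(d['color'][110:190,290:370]),f(t['color'][180:260,290:370])]))"
```

```text
t 21.50 reader x -433.3 lat 26.8 z 67.9 yaw 13.79 Faxial -0.18 Flat -0.21 Fz -2.30 [ 0.4726 -0.3488  0.0679]
```

View pics/rest1.png

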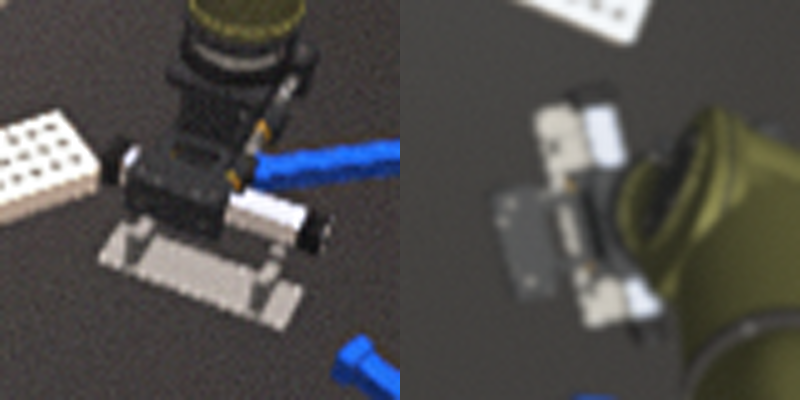

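The bar hangs level and in line above its rest, with the saddles at side-crop (140,230) and (275,265). Lowering with a check partway.

```bash
python3 -m handwheel '[[[1,-0.004,0.024,0,0.002],[1,-0.004,0.024,-0.1,0.002],[1,-0.004,0.024,-0.2,0.002],[1,-0.004,0.024,-0.26,0.002],[1,-0.004,0.024,-0.26,0.002],[1,-0.004,0.024,-0.26,0.002]]]' >/dev/null && python3 st.py
```

```text
t 22.35 reader x -431.0 lat 28.8 z 40.2 yaw 13.92 Faxial 0.55 Flat 0.32 Fz -1.51 [ 0.471  -0.3461  0.0402]
```

```bash
python3 -m handwheel '[[[1,0.01,0,-0.06,0.001],[1,0.01,0,-0.12,0.001],[1,0.01,0,-0.16,0.001],[1,0.01,0,-0.18,0.001],[1,0.01,0,-0.18,0.001]]]' >/dev/null && python3 st.py
```

```text
t 22.98 reader x -430.8 lat 27.9 z 22.2 yaw 14.01 Faxial 0.07 Flat -0.16 Fz -1.22 [ 0.4719 -0.3461  0.0222]
```

```bash
python3 -m handwheel '[[[1,0,0,-0.004,0],[0.3,0,0,-0.004,0],[0.3,0,0,-0.004,0],[0.3,0,0,-0.004,0],[0.3,0,0,-0.004,0]]]' && python3 -m handwheel '[[[0.3,0,0,0.2,0],[0.3,0,0,0.5,0],[0.3,0,0,1,0],[0.3,0,0,1,0]]]' >/dev/null && python3 -m handwheel '[[[0.3,-0.3,-0.3,0.3,0],[0.3,-0.6,-0.6,0.6,0],[0.3,-1,-1,0.8,0],[0.3,-1,-1,0.8,0]]]' >/dev/null && python3 -m handwheel '[[[0.3,-0.4,-0.4,0,0],[0.3,-0.8,-0.8,0,0],[0.3,-1,-1,0,0],[0.3,-1,-1,0,0]]]' && python3 -c "
from h import *
d=grab('side');t=grab('top')
f=lambda im:cv2.resize(im,(400,300),interpolation=cv2.INTER_CUBIC)
cv2.imwrite('pics/end.png',np.vstack([np.hstack([f(d['color'][130:190,290:370]),f(t['color'][186:246,290:370])]),np.hstack([f(d['color']),f(t['color'])])]))"; python3 lug.py | tr ')' '\n' | sed -n 33,42p | tr '\n' ')'
```

```text
time_s: 23.6
eef_pos: [0.472, -0.3461, 0.0219]
tcp_rot: [0.993, 0.122, 0.0, 0.0]
ft_force: [0.1, -0.3, -0.2]
finger_gap: 0.0557
grasp_force: 0.0
time_s: 25.1
eef_pos: [0.2698, -0.5469, 0.2012]
tcp_rot: [0.993, 0.12, -0.001, -0.0]
ft_force: [-0.2, -0.2, 0.1]
finger_gap: 0.0617
grasp_force: 0.0
, (-14, 175), (-11, 180), (-8, 211), (-5, 239), (-2, 240), (1, 199), (4, 144), (7, 139), (10, 155), (13, 182)
```

View pics/end.png

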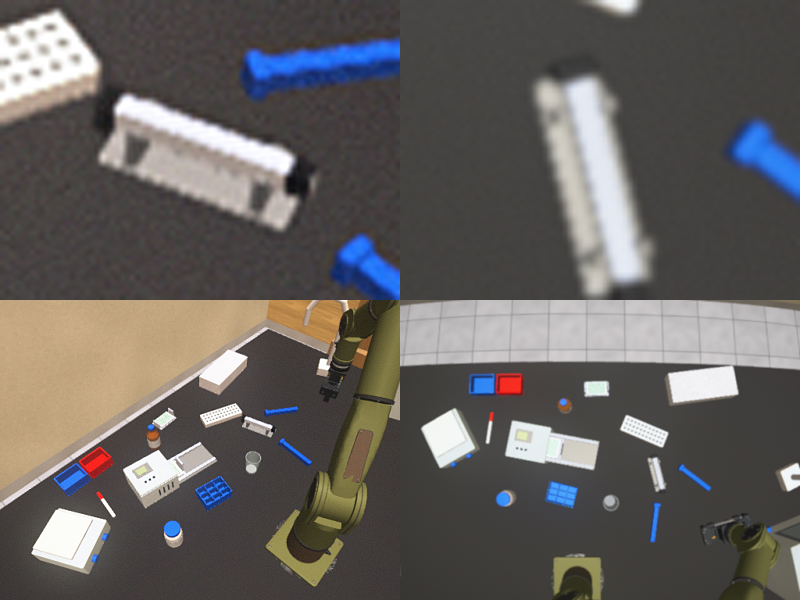

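The bar lies seated in its rest, with its nose at crop (105,105) as at the start. The carrier is home, its lug unchanged at reader x about -4 mm. The other things are in place and the robot touches nothing.

```bash
python3 -c "
from rig import env
print(env.sign_off())"
```

```text
the job is handed in; nothing more can be done
None
```

The carrier is home against the stop: force rose to 8.3 N with no movement, below the 14 N slip force. The bar is back on its rest, nothing else looks moved, and the job was handed in at about 25 s.

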